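# Rake used bottles from under a lamp into the catch tray

## Task

Take the small rake from its stand and use it, reaching in under the lamp bar, to sweep all six used bottles lying on the raised deck forward over the edge into the catch tray, never with the hand itself. Leave the standing stock bottle and the timer on the bench where they are, then put the rake back in its stand as you found it.

Things in the scene. Friction and masses are not known exactly. Their poses are not given: they have to be found in the camera images.
- station: Fixed white raised deck with a grey catch tray along its robot-side edge and a lamp bar above, open front and back. Origin: on the table, below the middle of the deck's robot-side edge; x away from the robot across the deck, y left along the edge, z up. Deck: top at z = 50 mm, x 0 to 210, y -205 to 205, flat, no rim.
- lamp (a point): Middle of the aluminium lamp bar's underside, at (90, 0, 249) mm of the station, same axes. Bar: x 70 to 110, z 249 to 270 mm of the station, as long as the deck, on two end posts 12 mm thick at y = +-211 (x 75 to 105).
- tray (a point): Centre of the open catch tray's floor, at (-80, 0, 4) mm of the station, same axes. Tray: station x -160 to 0, y -205 to 205, walls 4 mm thick and 45 high; toward the deck it ends at the deck's 50 mm high front face.
- stand: Fixed steel stand of the rake, left or right of the station (the centrifuge on the other side). Base plate 130 x 130 x 6 mm, x -100 to 30 of its origin, which lies on the table below the blade slot's middle. At x = -51 a cross bar (axis 71 mm high, 10 mm thick) carries the handle between two upright prongs 28 mm apart, tops at z = 106.
- slot (a point): Middle of the floor of the stand's blade slot, at (0, 0, 6) mm of the stand, same axes. Slot along y, 20 mm wide, between two walls 8 mm thick, 118 long, tops at z = 26. The rake's origin rests here within a few mm, its axes along the stand's.
- rake: Rake, about 150 g, loose in the stand, lifts straight up. Origin: middle of the blade's lower edge. Blade: steel plate 8 (x) x 90 (y) x 45 (z) mm, upright. Handle: grey bar 170 mm long, 18 wide (y), 22 deep, its axis from (0, 0, 30) mm along (-0.643, 0, 0.766), so 40 degrees from vertical, toward -x.
- grip (a point): Middle of the rake's handle grip: 140 mm along the handle, at (-90, 0, 137) mm of the rake, same axes. The handle is free to grip across its sides (+-y) from 110 to 170 mm along it.
- stock: Stock bottle that must stay: square, white, 46 x 46 x 72 mm with a blue cap to 92 mm, standing upright on the deck in one of four places side by side (95 mm apart). Origin: centre of its underside.
- centrifuge: Fixed round white bench centrifuge, 126 mm wide, 105 mm high, origin centre of its underside.
- timer: Loose white timer 60 x 75 x 20 mm, origin centre of its underside; leave alone.
- bottle1: Used bottle, empty (about 50 g), lying: square white body 30 x 46 (y) x 30 mm, with a blue cap 23 mm thick at +y, 60 mm long in all. Origin: centre of its underside as it lies. One of a pair lying one behind the other, in line across the deck; the three pairs share the four places with the stock bottle.
- bottle2: Used bottle, empty (about 50 g), lying: square white body 30 x 46 (y) x 30 mm, with a blue cap 23 mm thick at +y, 60 mm long in all. Origin: centre of its underside as it lies. Like bottle1, behind bottle1 (about 38 mm farther from the deck edge).
- bottle3: Used bottle, empty (about 50 g), lying: square white body 30 x 46 (y) x 30 mm, with a blue cap 23 mm thick at +y, 60 mm long in all. Origin: centre of its underside as it lies. Like bottle1, front one of a pair.
- bottle4: Used bottle, empty (about 50 g), lying: square white body 30 x 46 (y) x 30 mm, with a blue cap 23 mm thick at +y, 60 mm long in all. Origin: centre of its underside as it lies. Like bottle1, behind bottle3 (about 38 mm farther from the deck edge).
- bottle5: Used bottle, empty (about 50 g), lying: square white body 30 x 46 (y) x 30 mm, with a blue cap 23 mm thick at +y, 60 mm long in all. Origin: centre of its underside as it lies. Like bottle1, front one of a pair.
- bottle6: Used bottle, empty (about 50 g), lying: square white body 30 x 46 (y) x 30 mm, with a blue cap 23 mm thick at +y, 60 mm long in all. Origin: centre of its underside as it lies. Like bottle1, behind bottle5 (about 38 mm farther from the deck edge).
Things that resemble listed ones, but are neither listed nor needed, are in the scene too. What is shaped like the bottle3 but green or pink is not meant.

How it is judged:
By the outcome, as a careful person would: the job done as asked, in the order asked, and still so for the second after the job is handed in, with the robot touching nothing.
It also fails if it takes over 72 s, if anything falls off the work surface, if the arm or the gripper's body presses on something with over 40 N, if the wrist force passes 120 N, or if a joint passes its speed limit or range.

## Robot

A 7-joint arm with a two-finger parallel gripper is mounted at the origin on the work surface. World frame = base frame: x ahead of the robot, y to its left, z up, the work surface at z = 0. Lengths are in m, angles in rad, forces in N, time in s.
With the tool pointing down it reaches from about 0.4 to 0.9 m from the base axis. Payload 5.5 kg.
Tool frame: the origin (TCP) lies between the finger pads; the fingertips stand 25 mm ahead of it and the grasp point (between the pads) lies 6 mm ahead of it (r.tips_ahead is the distance from the TCP to the fingertips, in m); z points along the fingers, y is the direction in which the jaws open and shut (so a half turn about z gives the same grasp; the last joint's range is limited). The gripper opens to 85 mm and grips with 20 to 120 N. Pads are 22 mm wide; open, the fingers measure 114 mm over their backs; the gripper's body (76 mm by 85 mm) begins 54 mm behind the grasp point. The pads swing forward as they close: fully open they stand 13 mm farther back than shut.
Start: joints at [-0.901, 0.501, -0.427, 1.55, 0.221, 1.138, -0.21], TCP at [0.257, 0.597, 0.256] pointing down, gripper open.
Joint ranges: [-2.88, 2.88], [-0.31, 2.03], [-1.54, 1.56], [0.2, 2.42], [-1.41, 4.55], [0.19, 2.02], [-2.57, 2.57]. Speed limits (rad/s): [2.57, 2.57, 3.14, 3.14, 3.14, 3.14, 3.14].

## Interface

Orientations are given as a unit quaternion [x, y, z, w].
In Python, from rig import r gives the robot as it stands. The module is installed in compiled form; this text tells all that it offers.
- The arm moves only by the tool move_arm, never from a script. Its argument "series" is one flat list of numbers, 5 for each row, row after row: the shift along the tool's x, y, z in cm, then the turn about the tool's z in degrees, then the finger opening in cm, from 0 to 8.54. In form: [dx, dy, dz, spin, claw, dx, dy, dz, spin, claw, ...]. A call has 1 to 5 rows; each row shifts and turns the commanded pose from where the row before left it, along the tool's axes as they then stand; what a row does not reach is not made up. A row lasts 1/12 s, in which the tool goes at most 41.7 mm and 7.16 degrees, less where a joint would pass 70% of its speed; a pose out of reach is approached as far as the arm can. A call is refused whole if a number of a shift passes 4.17 or a number of a turn 7.16, either way. A call with a gripper value outside its range is refused whole. The fingers move at their own pace and stop on an object; "newtons" is the grip in N (left out, the last holds). Time passes only in rows, so rows that do not move let the fingers close. It gives the time, the measured TCP pose, the force and the opening at its end, in the units of the state.
- r.get_state(): the state, without advancing time (a new reading comes with each control period).
- r.get_image(name): name is "scene" or "side" or "wrist"; returns a dict with "pixels" (400x640x3 uint8, red, green, blue), "depth" (400x640 float32, m along the optical axis (not along the pixel's ray), 0 where there is no reading), "fov_y" (degrees; the focal length in pixels is half the picture's height over the tangent of half this angle, whatever the lens; pixels are square), "cx", "cy" (the principal point, pixels), "extrinsics" (4x4, takes a point from world to camera coordinates). Camera axes: x right, y up, looking along -z (the intrinsics and any distortion apply to the point x, -y, -z); pixel columns grow to the right and rows downward; lengths in m; the calibration is good to about 2 mm. The wrist camera is an equidistant fisheye: a pixel r from the principal point sees the ray r / f radians off the axis. A picture is of the moment at which its call begins.
- r.job_done(): hands the job in, once; it reports no verdict.
Trained networks look in the newest picture that a camera, given by its name, has taken for a name from the list of things; names that differ only in an ending like _2 or _b are one class to them, and where a whole thing is asked for, a point or a joint stands for the part that bears it (a point fixed in the world has none). Each returns a list of dicts, best first, with "conf" (0 to 1); they miss things now and then, are a little off and sometimes report something else, mostly with a low value. They report only what shows in the picture. A call takes as long as a camera call. They do not tell look-alikes from the thing itself.
- r.spot_in(thing, camera): "pixel" ([column, row] in pixels, amid what is visible of it).
- r.trace(thing, camera): "mask" (400x640 bool, what is visible of it) and "pixel" ([column, row] in pixels, amid what is visible of it).
The state is a dict: "t": time; "q": joint angles; "qd": joint speeds; "effort": joint torques, N m; "ee_pos": TCP position; "ee_rot": TCP orientation; "ft_force": force on the tool from outside, world axes, zero at the start; "moment": the same for the moment, N m; "grip_width": opening from 0.0 (shut) to 1.0 (fully open).
Only numpy, scipy, OpenCV 4.12 (cv2) and the standard library are available. Lean on these libraries where they do the work, as an engineer would, in place of code of your own. Each camera call takes 0.05 s, during which the arm holds its last target. There are 200 camera calls.

## Working session

There is one attempt and no reset: what is moved stays moved. The work goes in short steps, Python scripts to look and compute and a tool call to move; the robot and the scene stay as the last step left them, time stands still between calls to the robot, and variables do not carry over. Pictures are saved under pics/ and viewed, about 8 in all and at most 12, crops included, and the job is handed in when it is done.

Besides the shell and the picture viewer there is one more tool, called after "Call:" as name(argument=value, ...) on one line, values as JSON. move_arm: Moves the arm, as the interface text tells. Its arguments: {"type":"object","properties":{"series":{"type":"array"},"newtons":{"type":"number"}},"required":["series"]}

```bash
mkdir -p pics
cat > h.py <<'E'
import numpy as np, cv2
from rig import r
from scipy.spatial.transform import Rotation as R
def intr(im):
    f=200/np.tan(np.radians(im['fov_y'])/2); return f,im['cx'],im['cy']
def world(im,u,v,d):
    f,cx,cy=intr(im); E=np.array(im['extrinsics'])
    p=np.stack([(u-cx)/f*d,-(v-cy)/f*d,-d],-1)
    return (p-E[:3,3])@E[:3,:3]
def cloud(im):
    v,u=np.mgrid[:400,:640]; return world(im,u,v,im['depth'])
def save(im,n): cv2.imwrite('pics/'+n,im['pixels'][:,:,::-1])
E
python3 - <<'E'
from h import *
s=r.get_state(); print(s['t'],s['ee_pos'],s['ee_rot'],s['grip_width'])
for c in ['scene','side']:
    im=r.get_image(c); save(im,c+'0.png'); np.save(c+'0.npy',im,allow_pickle=True)
    P=cloud(im); print(c,im['fov_y'],np.linalg.inv(im['extrinsics'])[:3,3])
    for n in ['station','stand','rake','stock','centrifuge','timer','bottle1']:
        for d in r.trace(n,c)[:7]:
            m=d['mask']&(im['depth']>0); q=P[m]
            print(n,round(d['conf'],2),np.round(d['pixel']),m.sum(),np.round(np.median(q,0),3),np.round(np.percentile(q,2,axis=0),3),np.round(np.percentile(q,98,axis=0),3))
E
```

```text
0.0 [0.25696348 0.59633082 0.25525196] [ 2.01973646e-01  9.79390464e-01 -9.53437269e-04 -2.37497939e-04] 0.9986679059771573
scene 57.99146127304439 [0.87117544 0.48758166 0.76555498]
station 0.88 [295. 229.] 19760 [0.637 0.037 0.049] [ 0.387 -0.234  0.002] [0.755 0.188 0.271]
stand 0.6 [227. 162.] 242 [ 0.604 -0.38   0.007] [ 0.551 -0.437 -0.   ] [ 0.617 -0.313  0.027]
stand 0.43 [298. 230.] 19613 [0.637 0.039 0.049] [ 0.388 -0.234  0.002] [0.755 0.188 0.271]
rake 0.56 [249. 121.] 192 [ 0.504 -0.365  0.141] [ 0.479 -0.378  0.109] [ 0.527 -0.361  0.169]
rake 0.39 [269. 207.] 280 [ 0.611 -0.071  0.077] [ 0.594 -0.106  0.052] [ 0.622 -0.048  0.082]
stock 0.95 [256. 186.] 442 [ 0.616 -0.149  0.097] [ 0.585 -0.176  0.054] [ 0.629 -0.142  0.142]
stock 0.16 [298. 272.] 351 [0.661 0.117 0.079] [0.643 0.089 0.062] [0.673 0.143 0.082]
centrifuge 0.94 [415. 341.] 3445 [0.566 0.376 0.072] [0.507 0.317 0.009] [0.603 0.423 0.103]
timer 0.28 [229. 163.] 252 [ 0.601 -0.378  0.007] [ 0.55  -0.438  0.001] [ 0.617 -0.313  0.027]
bottle1 0.91 [297. 271.] 421 [0.661 0.117 0.078] [0.64  0.085 0.05 ] [0.67
[... 1146 characters left out ...]
.02 ] [ 0.283 -0.292  0.002] [ 0.349 -0.217  0.023]
bottle1 0.8 [358. 219.] 333 [ 0.598 -0.086  0.076] [ 0.587 -0.109  0.05 ] [ 0.62  -0.051  0.082]
bottle1 0.76 [371. 207.] 259 [ 0.638 -0.089  0.078] [ 0.627 -0.111  0.058] [ 0.656 -0.054  0.082]
bottle1 0.71 [317. 174.] 218 [0.65  0.101 0.077] [0.638 0.082 0.053] [0.667 0.143 0.081]
bottle1 0.69 [339. 189.] 222 [0.645 0.021 0.078] [ 0.631 -0.004  0.048] [0.688 0.055 0.082]
bottle1 0.62 [311. 149.] 170 [0.773 0.245 0.025] [ 0.754  0.233 -0.   ] [0.813 0.265 0.032]
bottle1 0.56 [333. 198.] 281 [0.604 0.011 0.077] [ 0.595 -0.011  0.054] [0.627 0.047 0.082]
bottle1 0.53 [304. 180.] 236 [0.612 0.11  0.077] [0.6   0.089 0.054] [0.629 0.149 0.082]
```

```bash
python3 -c "
import cv2,numpy as np
a=cv2.imread('pics/scene0.png');b=cv2.imread('pics/side0.png')
"
```

```text
(no output)
```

View pics/scene0.png

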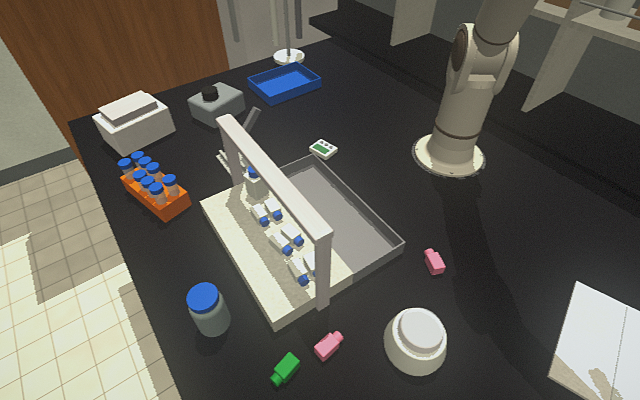

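View pics/side0.png

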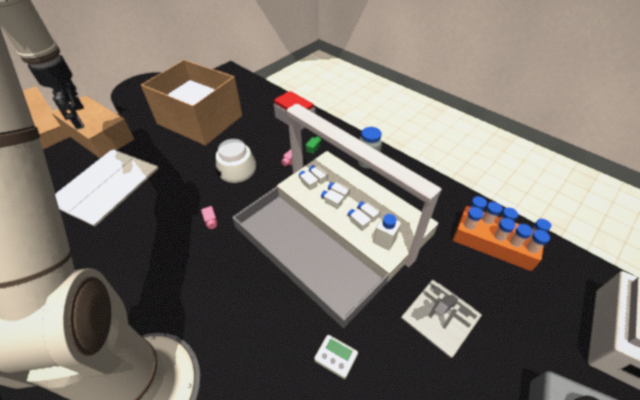

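The scene picture shows the stock at (253,180), the three used pairs at (268,209), (287,237) and (303,267), and the stand on the right at about (240,160). The pink and green bottles are decoys. The side picture shows the stand with the rake at (442,318), the timer at (336,355), and the stock at (387,230). Next I'll fit the poses.

```bash
cat > fit.py <<'E'
from h import *
I={c:np.load(c+'0.npy',allow_pickle=True).item() for c in ['scene','side']}
P={c:cloud(I[c]) for c in I}
def rect(q,n):
    k=cv2.minAreaRect((q[:,:2]*1000).astype(np.float32)); print(n,len(q),np.round(k[0],1),np.round(k[1],1),round(k[2],2),'z',np.round(np.median(q[:,2]),4))
def box(c,x0,x1,y0,y1,z0,z1):
    p=P[c][(I[c]['depth']>0)]; return p[(p[:,0]>x0)&(p[:,0]<x1)&(p[:,1]>y0)&(p[:,1]<y1)&(p[:,2]>z0)&(p[:,2]<z1)]
both=lambda *a: np.vstack([box(c,*a) for c in I])
for c in I:
    rect(box(c,.5,.85,-.3,.25,.047,.053),c+' deck')
    rect(box(c,.55,.75,-.3,.25,.266,.275),c+' bar')
    rect(box(c,.35,.6,-.3,.25,.042,.048),c+' traywalls')
    rect(box(c,.46,.65,-.47,-.28,.003,.009),c+' standplate')
    rect(box(c,.46,.65,-.47,-.28,.0225,.029),c+' slotwalls')
    rect(box(c,.44,.65,-.47,-.28,.112,.19),c+' handle')
    rect(box(c,.44,.65,-.47,-.28,.045,.054),c+' bladetop')
    rect(box(c,.5,.8,-.2,-.12,.115,.16),c+' stockcap')
    rect(box(c,.5,.8,-.13,.2,.07,.095),c+' bottles')
E
python3 fit.py
```

```text
scene deck 7443 [685.8 -54. ] [325.9 486.6] 0.29 z 0.0498
scene bar 2914 [636.1 -28.8] [437.8  40.6] 88.01 z 0.2697
scene traywalls 497 [490.3 -22.7] [412.6 214.4] 88.65 z 0.0447
scene standplate 154 [ 591.8 -386.4] [152.2  89.4] 87.8 z 0.006
scene slotwalls 52 [ 590.9 -371.9] [ 31.2 124.5] 18.97 z 0.0258
scene handle 218 [ 501.3 -370.9] [60.1 21.5] 0.82 z 0.1424
scene bladetop 1 [ 590.  -415.9] [0. 0.] 0.0 z 0.0471
scene stockcap 169 [ 616.5 -166.1] [23.6 47. ] 13.46 z 0.1226
scene bottles 1558 [634.6  39.6] [300.6  72.2] 86.34 z 0.079
side deck 6009 [677.1 -57.6] [308.2 493.2] 4.01 z 0.0496
side bar 2302 [633.4 -28.2] [434.1  42.1] 87.99 z 0.2696
side traywalls 936 [494.7 -22.4] [411.9 223.5] 88.14 z 0.0455
side standplate 1993 [ 559.6 -376.9] [182.7 183.7] 89.09 z 0.0057
side slotwalls 217 [ 565.3 -373.5] [117.6  76.9] 89.75 z 0.0255
side handle 198 [ 500.7 -372.4] [18.1 66.9] 88.09 z 0.1621
side bladetop 171 [ 558.8 -372.6] [89.7 63.3] 88.33 z 0.0503
side stockcap 346 [ 601.3 -168.6] [45.  45.1] 11.24 z 0.125
side bottles 1216 [630.8  38.4] [299.7  72. ] 86.69 z 0.0787
```

```bash
cat > plan.py <<'E'
import sys
from h import *
YAW=-2.0
def rows(wps,claw,step=4.1,spin_to=None,p=None,yaw=None):
    """wps world m; prints tool-frame rows in cm. spin first rows evenly."""
    s=r.get_state(); M=R.from_quat(s['ee_rot']).as_matrix()
    p=np.array(s['ee_pos']) if p is None else np.array(p)
    a=np.degrees(np.arctan2(M[1,0],M[0,0])) if yaw is None else yaw
    out=[]
    for w in wps:
        w=np.array(w); d=(w-p)*100; n=max(1,int(np.ceil(np.linalg.norm(d)/step-.02)))
        for i in range(n):
            t=np.radians(a); X=np.array([np.cos(t),np.sin(t),0]); Y=np.array([np.sin(t),-np.cos(t),0])
            sp=0
            if spin_to is not None:
                e=(a-spin_to+180)%360-180; sp=np.clip(e,-7,7)
            e=d/n; out.append([round(e@X,2),round(e@Y,2),round(-e[2],2),round(float(sp),1),claw]); a-=sp
        p=w
    for i in range(0,len(out),5): print([float(v) for q in out[i:i+5] for v in q])
E
python3 - <<'E'
from plan import *
im=r.get_image('wrist'); E=np.linalg.inv(im['extrinsics']); s=r.get_state(); M=R.from_quat(s['ee_rot']).as_matrix()
print('cam in tool',np.round(M.T@(E[:3,3]-s['ee_pos']),3),'\n',np.round(M.T@E[:3,:3],2),im['fov_y'])
rows([(.46,.25,.33),(.485,-.373,.33)],8.5,4.0,178)
E
```

```text
cam in tool [ 0.066 -0.001 -0.118] 
 [[ 0.    0.96  0.26]
 [ 1.   -0.    0.  ]
 [ 0.    0.26 -0.96]] 65.70646984690485
[-2.94, -2.17, -0.67, -7.0, 8.5, -2.66, -2.51, -0.67, -7.0, 8.5, -2.33, -2.81, -0.67, -7.0, 8.5, -1.97, -3.08, -0.67, -0.3, 8.5, -1.95, -3.09, -0.67, 0.0, 8.5]
[-1.95, -3.09, -0.67, 0.0, 8.5, -1.95, -3.09, -0.67, 0.0, 8.5, -1.95, -3.09, -0.67, 0.0, 8.5, -1.95, -3.09, -0.67, 0.0, 8.5, -1.95, -3.09, -0.67, 0.0, 8.5]
[-1.95, -3.09, -0.67, 0.0, 8.5, -0.29, -3.89, -0.0, 0.0, 8.5, -0.29, -3.89, -0.0, 0.0, 8.5, -0.29, -3.89, -0.0, 0.0, 8.5, -0.29, -3.89, -0.0, 0.0, 8.5]
[-0.29, -3.89, -0.0, 0.0, 8.5, -0.29, -3.89, -0.0, 0.0, 8.5, -0.29, -3.89, -0.0, 0.0, 8.5, -0.29, -3.89, -0.0, 0.0, 8.5, -0.29, -3.89, -0.0, 0.0, 8.5]
[-0.29, -3.89, -0.0, 0.0, 8.5, -0.29, -3.89, -0.0, 0.0, 8.5, -0.29, -3.89, -0.0, 0.0, 8.5, -0.29, -3.89, -0.0, 0.0, 8.5, -0.29, -3.89, -0.0, 0.0, 8.5]
[-0.29, -3.89, -0.0, 0.0, 8.5, -0.29, -3.89, -0.0, 0.0, 8.5]
```

Call:
move_arm(series=[-2.9,-2.2,-0.7,-7,8.5,-2.7,-2.5,-0.7,-7,8.5,-2.3,-2.8,-0.7,-7,8.5,-2,-3.1,-0.7,-0.3,8.5,-2,-3.1,-0.7,0,8.5])

```text
t: 1.27
ee_pos: [0.3503, 0.4374, 0.2916]
ee_rot: [0.017, 1.0, 0.0, -0.0]
ft_force: [1.1, -0.1, 0.0]
grip_width: 0.993
```

Call:
move_arm(series=[-2,-3.1,-0.7,0,8.5,-2,-3.1,-0.7,0,8.5,-2,-3.1,-0.7,0,8.5,-2,-3.1,-0.7,0,8.5,-2,-3.1,-0.7,0,8.5])

```text
t: 1.68
ee_pos: [0.4449, 0.2788, 0.327]
ee_rot: [0.018, 1.0, 0.0, 0.0]
ft_force: [-0.6, 0.6, 0.1]
grip_width: 0.994
```

Call:
move_arm(series=[-2,-3.1,-0.7,0,8.5,-0.3,-3.9,0,0,8.5,-0.3,-3.9,0,0,8.5,-0.3,-3.9,0,0,8.5,-0.3,-3.9,0,0,8.5])

```text
t: 2.1
ee_pos: [0.4695, 0.0907, 0.3336]
ee_rot: [0.017, 1.0, 0.0, 0.0]
ft_force: [0.6, 0.1, 0.7]
grip_width: 0.998
```

Call:
move_arm(series=[-0.3,-3.9,0,0,8.5,-0.3,-3.9,0,0,8.5,-0.3,-3.9,0,0,8.5,-0.3,-3.9,0,0,8.5,-0.3,-3.9,0,0,8.5])

```text
t: 2.52
ee_pos: [0.4776, -0.1047, 0.3338]
ee_rot: [0.017, 1.0, -0.0, 0.001]
ft_force: [-0.1, 0.8, 0.3]
grip_width: 0.998
```

Call:
move_arm(series=[-0.3,-3.9,0,0,8.5,-0.3,-3.9,0,0,8.5,-0.3,-3.9,0,0,8.5,-0.3,-3.9,0,0,8.5,-0.3,-3.9,0,0,8.5])

```text
t: 2.93
ee_pos: [0.4859, -0.3001, 0.3336]
ee_rot: [0.017, 1.0, -0.0, 0.0]
ft_force: [0.9, 0.6, 1.1]
grip_width: 0.997
```

```bash
cat >> h.py <<'E'
def wcloud(im):
    f,cx,cy=intr(im); v,u=np.mgrid[:400,:640]; du,dv=u-cx,v-cy; rr=np.hypot(du,dv)+1e-9; th=rr/f
    d=im['depth']; t=np.tan(th)*d
    p=np.stack([du/rr*t,-dv/rr*t,-d],-1); E=np.array(im['extrinsics']); return (p-E[:3,3])@E[:3,:3]
E
python3 - <<'E'
from h import *
im=r.get_image('wrist'); save(im,'w1.png'); np.save('w1.npy',im,allow_pickle=True)
P=wcloud(im); ok=im['depth']>0; p=P[ok]
def rect(n,*b):
    x0,x1,y0,y1,z0,z1=b
    q=p[(p[:,0]>x0)&(p[:,0]<x1)&(p[:,1]>y0)&(p[:,1]<y1)&(p[:,2]>z0)&(p[:,2]<z1)]
    if len(q)<3: print(n,len(q)); return q
    k=cv2.minAreaRect((q[:,:2]*1000).astype(np.float32)); print(n,len(q),np.round(k[0],1),np.round(k[1],1),round(k[2],2),'min',np.round(q.min(0),3),'max',np.round(q.max(0),3)); return q
rect('plate',.46,.66,-.47,-.29,.0035,.009)
q=rect('handle',.44,.6,-.47,-.28,.112,.2)
rect('blade',.56,.62,-.47,-.28,.044,.056)
rect('slotw',.55,.65,-.47,-.28,.022,.029)
rect('bar',.55,.75,-.3,.25,.264,.275)
for z in np.arange(.115,.18,.01):
    m=q[abs(q[:,2]-z)<.004]
    if len(m): print(round(z,3),len(m),np.round(m.min(0),4),np.round(m.max(0),4))
E
```

```text
plate 3615 [ 540.1 -373.5] [131.3 156.3] 89.01 min [ 0.461 -0.439  0.004] max [ 0.619 -0.307  0.009]
handle 1049 [ 503.8 -371.7] [67.9 18.6] 0.05 min [ 0.47  -0.381  0.112] max [ 0.538 -0.362  0.173]
blade 410 [ 579.3 -374.1] [88.5 24.8] 88.73 min [ 0.567 -0.419  0.044] max [ 0.592 -0.33   0.056]
slotw 587 [ 587.1 -374.5] [117.6  37.3] 89.9 min [ 0.568 -0.433  0.022] max [ 0.606 -0.316  0.029]
bar 2801 [634.9 -31.8] [313.7  41.2] 87.79 min [ 0.609 -0.189  0.264] max [0.66  0.124 0.272]
0.115 57 [ 0.5093 -0.3809  0.1122] [ 0.5378 -0.3636  0.119 ]
0.125 80 [ 0.4995 -0.3809  0.121 ] [ 0.5298 -0.3631  0.1289]
0.135 97 [ 0.4899 -0.38    0.1312] [ 0.5219 -0.3625  0.1389]
0.145 115 [ 0.4815 -0.3809  0.1411] [ 0.5132 -0.3625  0.1488]
0.155 111 [ 0.4702 -0.3807  0.151 ] [ 0.5044 -0.3627  0.159 ]
0.165 320 [ 0.4699 -0.381   0.1611] [ 0.4956 -0.3624  0.1689]
0.175 68 [ 0.4817 -0.3807  0.171 ] [ 0.4868 -0.3637  0.1732]
```

View pics/w1.png

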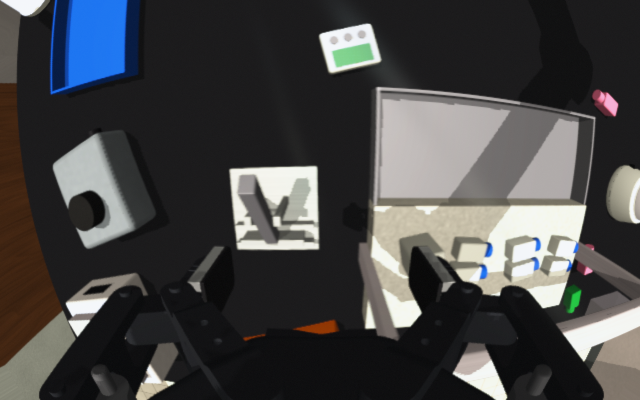

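The wrist view shows the rake handle at (257,210) in the stand, the stock shadow at (420,245) and the three pairs at (475,258), (522,258) and (560,256). The heights agree with the text. Next I grasp the handle.

Call:
move_arm(series=[0,-3.6,0,-1,8.5,0.2,-3.6,1,0,8.5,0,0,3.8,0,8.5,0,0,3.8,0,8.5,0,0,0,0,8.5])

```text
t: 3.4
ee_pos: [0.478, -0.3678, 0.2396]
ee_rot: [0.009, 1.0, 0.004, -0.005]
ft_force: [-1.4, 1.7, -1.6]
grip_width: 0.997
```

Call:
move_arm(series=[0,0,0,0,8.5,0,0,0,0,8.5])

```text
t: 3.57
ee_pos: [0.4833, -0.3702, 0.2491]
ee_rot: [0.008, 1.0, -0.0, 0.001]
ft_force: [1.1, -0.2, 0.2]
grip_width: 0.994
```

Run:
```python
from h import *
s=r.get_state(); print(s['ee_pos'],s['ee_rot'],np.round(s['q'],2),s['qd'])
```

```text
[ 0.48329063 -0.37018235  0.24908914] [ 8.30120121e-03  9.99965120e-01 -4.02691373e-04  8.28739427e-04] [ 0.54  0.4   0.09  1.68 -0.04  1.06  2.2 ] [-3.23949337e-03 -2.74697186e-02  3.29242466e-03 -2.40593331e-02
  3.37791153e-03 -6.98684563e-03 -9.46963133e-05]
```

Call:
move_arm(series=[0,-0.2,3.2,0,8.5,0,0,3.2,0,8.5,0,0,2,0,8.5,0,0,0,0,8.5,0,0,0,0,8.5])

```text
t: 3.98
ee_pos: [0.4833, -0.3724, 0.1651]
ee_rot: [0.008, 1.0, -0.0, 0.001]
ft_force: [0.0, -0.7, 1.3]
grip_width: 0.998
```

Call:
move_arm(series=[0,0,0,0,0,0,0,0,0,0,0,0,0,0,0,0,0,0,0,0,0,0,0,0,0], newtons=90)

```text
t: 4.4
ee_pos: [0.4825, -0.3726, 0.1643]
ee_rot: [0.009, 1.0, -0.0, 0.001]
ft_force: [-0.3, 0.0, -0.2]
grip_width: 0.295
```

Call:
move_arm(series=[0,0,0,0,0,0,0,0,0,0,0,0,0,0,0,0,0,0,0,0], newtons=90)

```text
t: 4.73
ee_pos: [0.4823, -0.3723, 0.1638]
ee_rot: [0.009, 1.0, -0.0, 0.0]
ft_force: [-1.7, 2.4, 5.3]
grip_width: 0.194
```

Call:
move_arm(series=[0,0,-1,0,0,0,0,-2,0,0,0,0,-2.5,0,0,0,0,-2.5,0,0,0,0,-2.4,0,0])

```text
t: 5.15
ee_pos: [0.4816, -0.3721, 0.2682]
ee_rot: [0.009, 1.0, 0.0, -0.001]
ft_force: [0.5, 0.7, -2.2]
grip_width: 0.195
```

Call:
move_arm(series=[0,0,0,0,0,0,0,0,0,0,0,0,0,0,0])

```text
t: 5.4
ee_pos: [0.4814, -0.3718, 0.2662]
ee_rot: [0.009, 1.0, 0.001, -0.001]
ft_force: [-0.6, 0.4, -3.2]
grip_width: 0.198
```

```bash
cat > fit2.py <<'E'
from h import *
import sys
s=r.get_state(); M=R.from_quat(s['ee_rot']).as_matrix(); t=np.array(s['ee_pos'])
im=r.get_image('wrist'); save(im,sys.argv[1]); P=wcloud(im); ok=im['depth']>0
L=(P-t)@M   # tool frame
q=L[ok]
# blade expected tool x ~ -0.103, z ~ +0.11..0.16
b=q[(abs(q[:,0]+.103)<.03)&(abs(q[:,1])<.06)&(q[:,2]>.095)&(q[:,2]<.125)]
print('blade top pts',len(b),np.round(b.min(0),4),np.round(b.max(0),4))
h=q[(abs(q[:,1])<.02)&(q[:,0]>-.09)&(q[:,0]<.04)&(q[:,2]>.0)&(q[:,2]<.14)]
print('handle pts',len(h),np.round(h.min(0),4),np.round(h.max(0),4))
d=r.trace('rake','wrist')
for k in d[:2]:
    m=k['mask']&ok; print(k['conf'],k['pixel'],np.round(np.percentile(L[m],[2,50,98],axis=0),4).tolist())
print(t,s['grip_width'],np.round(s['ft_force'],1),np.round(s['q'],2),s['t'])
E
python3 fit2.py w2.png
python3 - <<'E'
from h import *
im=r.get_image('side'); save(im,'s2.png'); P=cloud(im)[im['depth']>0]
q=P[(P[:,0]>.44)&(P[:,0]<.63)&(P[:,1]>-.43)&(P[:,1]<-.31)&(P[:,2]>.108)]
t=np.array(r.get_state()['ee_pos'])
b=q[(q[:,0]>.565)]; print('blade',len(b),np.round(b.min(0),4),np.round(b.max(0),4),'rel',np.round(b.min(0)-t,4),np.round(b.max(0)-t,4))
E
```

```text
blade top pts 364 [-0.1091 -0.024   0.095 ] [-0.0905  0.0218  0.1248]
handle pts 1955 [-0.0848 -0.02    0.    ] [0.013  0.02   0.0885]
[ 0.48137906 -0.37181027  0.26622452] 0.19823642456703325 [-0.6  0.4 -3.2] [ 0.54  0.38  0.09  1.66 -0.04  1.1   2.2 ] 5.4
blade 87 [ 0.5671 -0.4179  0.108 ] [ 0.5865 -0.3285  0.1729] rel [ 0.0858 -0.0463 -0.1574] [ 0.1052  0.0432 -0.0926]
```

View pics/w2.png

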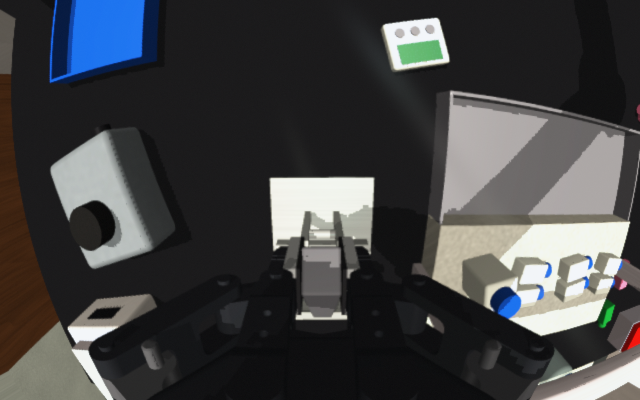

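Call:
move_arm(series=[2.3,0,0,1,0,2.3,0,0,0,0,2.3,1,0,0,0,0,2.5,0,0,0,0,3.5,0,0,0])

```text
t: 5.97
ee_pos: [0.4127, -0.3027, 0.2662]
ee_rot: [0.021, 1.0, -0.0, -0.001]
ft_force: [1.8, 1.1, -0.1]
grip_width: 0.195
```

Call:
move_arm(series=[0,3.8,0,0,0,0,3.8,0,0,0,0,3.8,0,0,0,0,3.8,0,0,0,0,3.5,0,0,0])

```text
t: 6.38
ee_pos: [0.4212, -0.1111, 0.2665]
ee_rot: [0.017, 1.0, 0.0, -0.001]
ft_force: [0.1, 0.5, -1.6]
grip_width: 0.201
```

Call:
move_arm(series=[0,2.5,0,0,0,0,1.9,0,0,0,0,0,0,0,0,0,0,0,0,0])

```text
t: 6.72
ee_pos: [0.4233, -0.0685, 0.2666]
ee_rot: [0.016, 1.0, 0.0, -0.001]
ft_force: [0.9, -0.5, -1.5]
grip_width: 0.196
```

```bash
cat > st.py <<'E'
from h import *
O=np.array([.5448,-.0254]); a=np.radians(-2); X=np.array([np.cos(a),np.sin(a)]); Y=np.array([-np.sin(a),np.cos(a)])
s=r.get_state(); p=np.array(s['ee_pos']); M=R.from_quat(s['ee_rot']).as_matrix()
print('TCP',p,'yaw',np.degrees(np.arctan2(-M[1,0],-M[0,0])),'tiltz',M[:,2].round(3),'blade sx,sy,bottom(mm):',np.round(1000*((p[:2]-O)@X+.1047),1),np.round(1000*((p[:2]-O)@Y),1),round(1000*(p[2]-.158),1),'q',np.round(s['q'],2),s['t'],np.round(s['ft_force'],1))
E
python3 st.py
python3 - <<'E'
from st import *
for c in ['scene','side']:
    im=r.get_image(c); q=cloud(im)[im['depth']>0]; 
    sx=(q[:,:2]-O)@X*1000; sy=(q[:,:2]-O)@Y*1000; z=q[:,2]*1000
    for lo,hi in [(-95,0),(5,95),(98,190)]:
        m=(sx>30)&(sx<150)&(sy>lo)&(sy<hi)&(z>74)&(z<84)
        if m.sum()>20: print(c,lo,'top sx',np.percentile(sx[m],[1,99]).round(1),'sy',np.percentile(sy[m],[1,99]).round(1))
    m=(sy>-190)&(sy<-100)&(sx>20)&(sx<150)&(z>58)&(z<150); print('stock',np.percentile(sx[m],[1,99]).round(1),np.percentile(sy[m],[1,99]).round(1))
    d=(z>47)&(z<52)&(abs(sy)<190)&(sx>-20)&(sx<30); print('deck front',np.percentile(sx[d],[1]))
    d=(z>266)&(z<275)&(abs(sy)<190); print('bar',np.percentile(sx[d],[1,99]))
    save(im,c+'3.png')
E
```

```text
TCP [ 0.42325533 -0.06846668  0.26661767] yaw -1.843423298204964 tiltz [-0.001  0.    -1.   ] blade sx,sy,bottom(mm): -15.3 -47.3 108.6 q [ 0.22  0.06 -0.12  2.07  0.01  1.01  1.63] 6.7167 [ 0.9 -0.5 -1.5]
TCP [ 0.42325533 -0.06846668  0.26661767] yaw -1.843423298204964 tiltz [-0.001  0.    -1.   ] blade sx,sy,bottom(mm): -15.3 -47.3 108.6 q [ 0.22  0.06 -0.12  2.07  0.01  1.01  1.63] 6.7167 [ 0.9 -0.5 -1.5]
scene -95 top sx [ 49.3 117.1] sy [-80.9 -22. ]
scene 5 top sx [ 53.6 120.3] sy [20.8 84.2]
scene 98 top sx [ 58.5 122.8] sy [114.8 171. ]
stock [42.7 90.8] [-156.2 -113.6]
deck front [1.53733805]
bar [-1003.44785654   110.82617212]
side -95 top sx [ 45.2 113.9] sy [-82.3 -23. ]
side 5 top sx [ 53.8 116.7] sy [17.1 81.5]
side 98 top sx [ 90.8 117.8] sy [111.1 131.4]
stock [36.7 83.9] [-166.6 -120.2]
deck front [-1.44332255]
bar [-600.63769997  108.36042809]
```

View pics/side3.png

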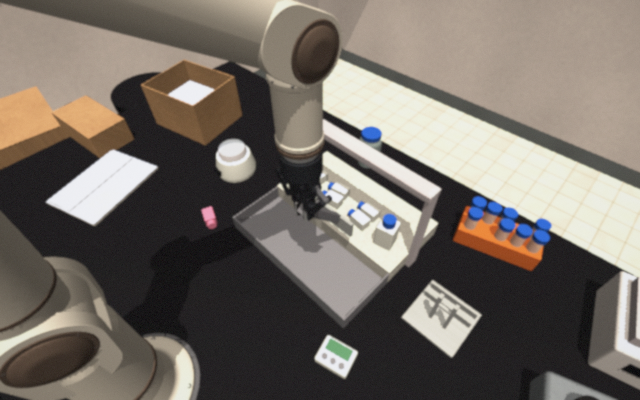

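The side view shows the rake held at (310,205) and over the tray edge. All six bottles and the stock are untouched. Next is lane A.

Call:
move_arm(series=[-3.5,0,0,0,0,-3.5,0,0,0,0,-3.5,0,0,0,0,-3.6,0,0,0,0,0,0,0,0,0])

```text
t: 7.23
ee_pos: [0.5703, -0.0761, 0.2659]
ee_rot: [0.018, 1.0, 0.0, 0.002]
ft_force: [1.1, 0.1, -2.2]
grip_width: 0.196
```

Call:
move_arm(series=[0,0,0,0,0,0,0,1.5,0,0,0,0,1.5,0,0,0,0,1,0,0,0,0,0,0,0])

```text
t: 7.65
ee_pos: [0.5618, -0.0753, 0.2248]
ee_rot: [0.018, 1.0, -0.0, -0.003]
ft_force: [-0.3, 0.2, -2.0]
grip_width: 0.198
```

```bash
python3 st.py
python3 - <<'E'
from h import *
for c in ['scene','wrist']:
    im=r.get_image(c); save(im,c+'4.png')
a=cv2.imread('pics/scene4.png')[140:320,170:400]; b=cv2.imread('pics/wrist4.png')
a=cv2.resize(a,None,fx=2.2,fy=2.2,interpolation=cv2.INTER_CUBIC)
b=cv2.resize(b,(290,181)); o=np.zeros((396,800,3),np.uint8); o[:a.shape[0],:a.shape[1]]=a; o[:181,508:798]=b; cv2.imwrite('pics/c4.png',o)
E
```

```text
TCP [ 0.56179657 -0.07529819  0.22475844] yaw -2.0941011360924517 tiltz [-0.005  0.    -1.   ] blade sx,sy,bottom(mm): 123.4 -49.3 66.8 q [ 0.18  0.36 -0.12  1.8   0.05  0.99  1.58] 7.65 [-0.3  0.2 -2. ]
```

View pics/c4.png

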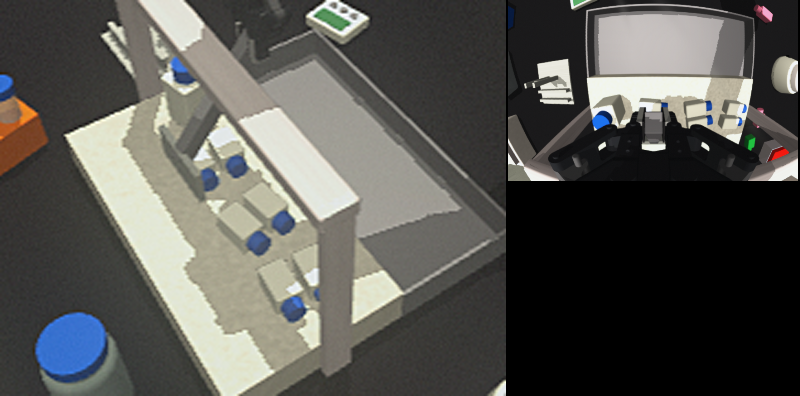

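The crop shows the blade lowered behind pair A at (190,165), with the hand clear of the lamp bar and the stock at (185,85). Next I sweep lane A.

Call:
move_arm(series=[0.8,0,0,0,0,1.2,0,0,0,0,1.5,0,0.4,0,0,1.5,0,0.4,0,0,1.5,0,0.4,0,0])

```text
t: 8.17
ee_pos: [0.4997, -0.0722, 0.2167]
ee_rot: [0.018, 1.0, -0.0, 0.002]
ft_force: [0.6, 1.2, -0.7]
grip_width: 0.196
```

Call:
move_arm(series=[1.5,0,0,0,0,1.5,0,0,0,0,1.5,0,0,0,0,1.5,0,0,0,0,1.5,0,0,0,0])

```text
t: 8.58
ee_pos: [0.424, -0.0695, 0.2164]
ee_rot: [0.018, 1.0, -0.0, 0.001]
ft_force: [0.7, 0.8, -1.5]
grip_width: 0.195
```

Call:
move_arm(series=[0.5,0,0,0,0,0,0,0,0,0,0,0,0,0,0])

```text
t: 8.83
ee_pos: [0.4206, -0.0694, 0.2162]
ee_rot: [0.018, 1.0, -0.0, 0.001]
ft_force: [1.0, 0.3, -1.5]
grip_width: 0.193
```

```bash
python3 st.py
cat > look.py <<'E'
from h import *
import sys
n=sys.argv[1]
A=[r.get_image(c) for c in ['scene','side','wrist']]
a=A[0]['pixels'][140:320,190:420]; b=A[1]['pixels'][130:330,220:450]
a=cv2.resize(a,(400,313),interpolation=cv2.INTER_CUBIC); b=cv2.resize(b,(400,348),interpolation=cv2.INTER_CUBIC); w=cv2.resize(A[2]['pixels'],(400,250))
o=np.zeros((600,800,3),np.uint8); o[:313,:400]=a; o[:348,400:]=b; o[348:598,:400]=w
cv2.imwrite('pics/'+n,o[:,:,::-1])
E
python3 look.py l5.png
```

```text
TCP [ 0.42056207 -0.06944527  0.21618826] yaw -2.013715186815491 tiltz [ 0.003 -0.    -1.   ] blade sx,sy,bottom(mm): -17.9 -48.4 58.2 q [ 0.22  0.12 -0.13  2.13  0.02  0.88  1.62] 8.8333 [ 1.   0.3 -1.5]
```

View pics/l5.png

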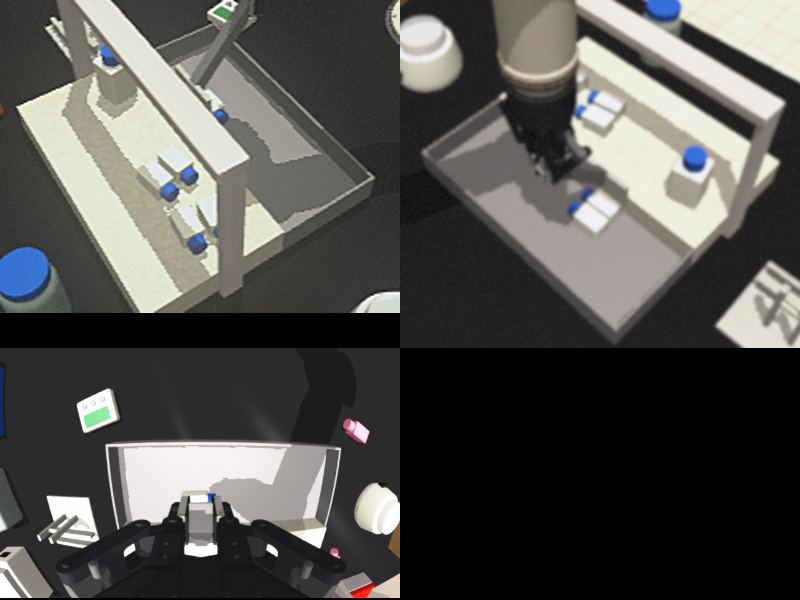

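The composite shows both lane A bottles down in the tray at (600,210), and the stock and the other two pairs unmoved. Next is lane B.

Call:
move_arm(series=[0,0,-2.5,0,0,0,0,-2.5,0,0,0,3.3,0,0,0,0,3.3,0,0,0,0,3.3,0,0,0])

```text
t: 9.4
ee_pos: [0.4241, 0.0306, 0.266]
ee_rot: [0.019, 1.0, 0.0, 0.001]
ft_force: [0.7, -0.5, -2.4]
grip_width: 0.189
```

Call:
move_arm(series=[0,0,0,0,0,-3.6,0,0,0,0,-3.6,0,0,0,0,-3.6,0,0,0,0,-2.6,0,0,0,0])

```text
t: 9.82
ee_pos: [0.5605, 0.0247, 0.265]
ee_rot: [0.018, 1.0, 0.0, 0.001]
ft_force: [0.7, 0.4, -0.8]
grip_width: 0.192
```

Call:
move_arm(series=[-1.2,0,0,0,0,0,0,0,0,0,0,0,0,0,0])

```text
t: 10.07
ee_pos: [0.5692, 0.0246, 0.2642]
ee_rot: [0.018, 1.0, 0.0, -0.001]
ft_force: [-0.4, 0.2, -2.4]
grip_width: 0.192
```

```bash
python3 st.py
```

```text
TCP [0.56924604 0.02456515 0.26423899] yaw -2.005966297613729 tiltz [-0.002  0.    -1.   ] blade sx,sy,bottom(mm): 127.4 50.8 106.2 q [ 0.08  0.33 -0.21  1.75  0.08  1.07  1.38] 10.0667 [-0.4  0.2 -2.4]
```

Call:
move_arm(series=[0,0,1.5,0,0,0,0,1.5,0,0,0,0,0.9,0,0,0,0,0,0,0,0,0,0,0,0])

```text
t: 10.48
ee_pos: [0.5682, 0.0246, 0.2261]
ee_rot: [0.017, 1.0, -0.0, -0.001]
ft_force: [0.4, 0.4, -1.1]
grip_width: 0.195
```

Call:
move_arm(series=[0.8,0,0,0,0,1.2,0,0,0,0,1.5,0,0.4,0,0,1.5,0,0.4,0,0,1.5,0,0.4,0,0])

```text
t: 10.9
ee_pos: [0.5046, 0.027, 0.2159]
ee_rot: [0.017, 1.0, 0.0, 0.002]
ft_force: [1.2, 0.2, -1.2]
grip_width: 0.192
```

Call:
move_arm(series=[1.5,0,0,0,0,1.5,0,0,0,0,1.5,0,0,0,0,1.5,0,0,0,0,1.5,0,0,0,0])

```text
t: 11.32
ee_pos: [0.4285, 0.0296, 0.2154]
ee_rot: [0.017, 1.0, -0.0, 0.001]
ft_force: [0.3, 0.4, -2.1]
grip_width: 0.197
```

Call:
move_arm(series=[0.6,0,0,0,0,0,0,0,0,0,0,0,0,0,0])

```text
t: 11.57
ee_pos: [0.4239, 0.0297, 0.2151]
ee_rot: [0.017, 1.0, -0.0, 0.001]
ft_force: [0.4, 0.5, -1.6]
grip_width: 0.196
```

```bash
python3 st.py
cat > tops.py <<'E'
from st import *
for c in ['scene','side']:
    im=r.get_image(c); q=cloud(im)[im['depth']>0]
    sx=(q[:,:2]-O)@X*1000; sy=(q[:,:2]-O)@Y*1000; z=q[:,2]*1000
    for lo,hi in [(-100,0),(0,96),(98,190)]:
        m=(sx>2)&(sx<150)&(sy>lo)&(sy<hi)&(z>66)&(z<84); print(c,lo,m.sum(),*( [np.percentile(sx[m],[1,99]).round(),np.percentile(sy[m],[1,99]).round()] if m.sum()>5 else []))
    m=(sy>-190)&(sy<-100)&(sx>20)&(sx<150)&(z>58)&(z<150); print('stock',np.percentile(sx[m],[1,99]).round(1),np.percentile(sy[m],[1,99]).round(1))
E
python3 tops.py|tail -n +2
```

```text
TCP [0.42388668 0.02968399 0.21513828] yaw -1.998461005987007 tiltz [ 0.002 -0.    -1.   ] blade sx,sy,bottom(mm): -18.1 50.8 57.1 q [ 0.09  0.13 -0.24  2.13  0.04  0.88  1.36] 11.5667 [ 0.4  0.5 -1.6]
scene -100 0
scene 0 0
scene 98 534 [ 58. 123.] [115. 173.]
stock [43.3 90.9] [-155.9 -113.7]
side -100 0
side 0 0
side 98 365 [ 51. 119.] [112. 176.]
stock [36.6 85.2] [-166.6 -120.5]
```

Lanes A and B are clear and the stock hasn't moved. Next is lane C.

Call:
move_arm(series=[0,0,-2.5,0,0,0,0,-2.6,0,0,0,3.1,0,0,0,0,3.1,0,0,0,0,3,0,0,0])

```text
t: 12.08
ee_pos: [0.4277, 0.1228, 0.2662]
ee_rot: [0.019, 1.0, 0.0, 0.001]
ft_force: [0.5, 0.1, -2.8]
grip_width: 0.197
```

Call:
move_arm(series=[0,0,0,0,0,-3.6,0,0,0,0,-3.6,0,0,0,0,-3.6,0,0,0,0,-2.6,0,0,0,0])

```text
t: 12.5
ee_pos: [0.5639, 0.1163, 0.265]
ee_rot: [0.018, 1.0, 0.0, 0.001]
ft_force: [-0.2, -0.0, -0.3]
grip_width: 0.191
```

Call:
move_arm(series=[-1.3,0,0,0,0,0,0,0,0,0,0,0,0,0,0])

```text
t: 12.75
ee_pos: [0.5737, 0.1163, 0.2643]
ee_rot: [0.018, 1.0, 0.0, -0.001]
ft_force: [-0.6, -0.8, -1.8]
grip_width: 0.195
```

```bash
python3 st.py
```

```text
TCP [0.57366223 0.11626009 0.26429564] yaw -2.0434065166064 tiltz [-0.002  0.    -1.   ] blade sx,sy,bottom(mm): 128.6 142.6 106.3 q [-0.02  0.36 -0.29  1.71  0.11  1.09  1.19] 12.75 [-0.6 -0.8 -1.8]
```

Call:
move_arm(series=[0,0,1.5,0,0,0,0,1.5,0,0,0,0,0.9,0,0,0,0,0,0,0,0,0,0,0,0])

```text
t: 13.17
ee_pos: [0.5724, 0.1165, 0.226]
ee_rot: [0.017, 1.0, -0.0, -0.001]
ft_force: [-0.1, 0.4, -0.7]
grip_width: 0.192
```

Call:
move_arm(series=[0.8,0,0,0,0,1.2,0,0,0,0,1.5,0,0.4,0,0,1.5,0,0.4,0,0,1.5,0,0.4,0,0])

```text
t: 13.58
ee_pos: [0.5084, 0.1191, 0.2157]
ee_rot: [0.017, 1.0, 0.0, 0.002]
ft_force: [0.8, 0.2, -0.5]
grip_width: 0.187
```

Call:
move_arm(series=[1.5,0,0,0,0,1.5,0,0,0,0,1.5,0,0,0,0,1.5,0,0,0,0,1.5,0,0,0,0])

```text
t: 14.0
ee_pos: [0.4326, 0.1216, 0.2154]
ee_rot: [0.017, 1.0, 0.0, 0.001]
ft_force: [-0.1, -0.5, -2.0]
grip_width: 0.194
```

Call:
move_arm(series=[0.7,0,0,0,0,0,0,0,0,0,0,0,0,0,0])

```text
t: 14.25
ee_pos: [0.427, 0.1217, 0.2151]
ee_rot: [0.017, 1.0, 0.0, 0.001]
ft_force: [-0.1, -0.3, -1.2]
grip_width: 0.19
```

```bash
python3 tops.py; python3 look.py l8.png
```

```text
TCP [0.42696584 0.12170451 0.2151312 ] yaw -1.9898186833672868 tiltz [ 0.002  0.    -1.   ] blade sx,sy,bottom(mm): -18.2 142.9 57.1 q [-0.04  0.17 -0.33  2.09  0.07  0.89  1.13] 14.25 [-0.1 -0.3 -1.2]
scene -100 0
scene 0 0
scene 98 0
stock [43.5 91. ] [-155.8 -113.5]
side -100 0
side 0 0
side 98 0
stock [36.8 84.2] [-166.6 -120.6]
```

View pics/l8.png

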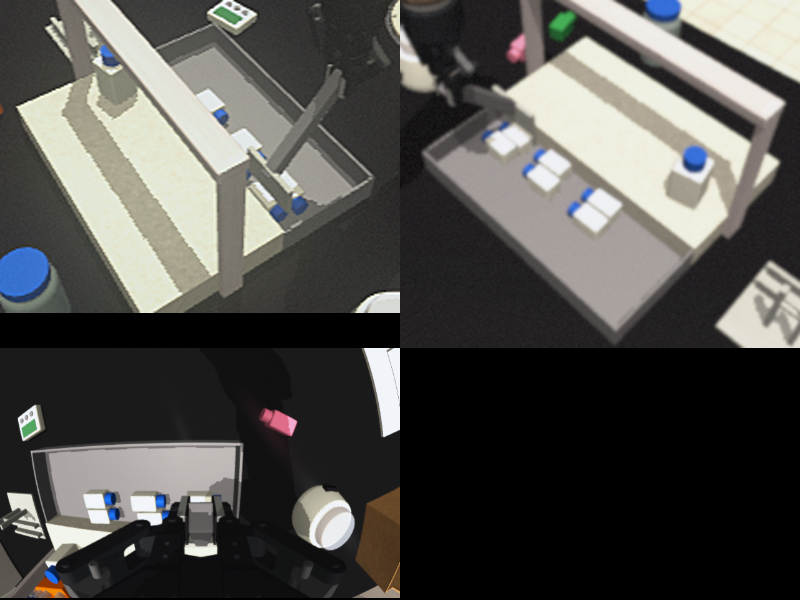

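All six bottles lie in the tray, as three pairs at (505,140), (548,170) and (595,210). The stock is in place. Next I return the rake.

Call:
move_arm(series=[0,0,-2.5,0,0,0,0,-2.7,0,0,0,-3,0,0,0,0,-4,0,0,0,0,-4,0,0,0])

```text
t: 14.92
ee_pos: [0.4232, 0.0112, 0.267]
ee_rot: [0.016, 1.0, 0.0, 0.001]
ft_force: [0.9, -1.0, -2.2]
grip_width: 0.191
```

Call:
move_arm(series=[0,-4,0,0,0,0,-4,0,0,0,0,-4,0,0,0,0,-4,0,0,0,0,-4,0,0,0])

```text
t: 15.33
ee_pos: [0.4153, -0.1904, 0.2664]
ee_rot: [0.018, 1.0, -0.0, 0.0]
ft_force: [0.7, 1.0, -1.9]
grip_width: 0.194
```

Call:
move_arm(series=[0,-4,0,0,0,0,-4,0,0,0,0,-4,0,0,0,0,-3.7,0,0,0,0,-2.5,0,0,0])

```text
t: 15.75
ee_pos: [0.408, -0.3748, 0.266]
ee_rot: [0.019, 1.0, -0.001, -0.0]
ft_force: [-0.3, -1.1, -0.9]
grip_width: 0.196
```

Call:
move_arm(series=[-2.3,0,0,-1,0,-2.7,0,0,0,0,-2,0,0,0,0,0,0,0,0,0,0,0,0,0,0])

```text
t: 16.17
ee_pos: [0.4802, -0.3713, 0.2652]
ee_rot: [0.008, 1.0, 0.0, -0.001]
ft_force: [-0.9, 0.7, -1.9]
grip_width: 0.193
```

```bash
python3 st.py
python3 - <<'E'
from h import *
im=r.get_image('side'); P=cloud(im)[im['depth']>0]; t=np.array(r.get_state()['ee_pos'])
q=P[(P[:,0]>.565)&(P[:,0]<.63)&(P[:,1]>-.43)&(P[:,1]<-.31)&(P[:,2]>.09)&(P[:,2]<.2)]; L=q-t
print(len(q),L.min(0).round(4),L.max(0).round(4))
e=L[L[:,2]<-.11]
for s,k in((1,'+y'),(-1,'-y')):
    m=e[s*e[:,1]>.025]; print(k,np.median(m,0).round(4),m[:,2].min().round(4),m[:,2].max().round(4))
s=P[(P[:,0]>.55)&(P[:,0]<.63)&(P[:,1]>-.44)&(P[:,1]<-.3)&(P[:,2]>.0225)&(P[:,2]<.029)]
print('slot',cv2.minAreaRect((s[:,:2]*1000).astype(np.float32)))
E
```

```text
TCP [ 0.48016479 -0.37131166  0.26522502] yaw -0.8936168666910534 tiltz [-0.001  0.001 -1.   ] blade sx,sy,bottom(mm): 52.2 -348.0 107.2 q [ 0.54  0.38  0.09  1.67 -0.04  1.09  2.2 ] 16.1667 [-0.9  0.7 -1.9]
92 [ 0.0871 -0.0457 -0.1598] [ 0.1057  0.044  -0.0919]
+y [ 0.1005  0.0418 -0.1521] -0.1598 -0.146
-y [ 0.0996 -0.0372 -0.1515] -0.1598 -0.1405
slot ((585.344482421875, -373.4139099121094), (117.58021545410156, 38.32723617553711), 89.19134521484375)
```

Call:
move_arm(series=[-0.2,-0.1,1,0,0,0,0,2,0,0,0,0,2,0,0,0,0,2,0,0,0,0,0,0,0])

```text
t: 16.63
ee_pos: [0.4775, -0.3713, 0.1915]
ee_rot: [0.009, 1.0, 0.002, -0.004]
ft_force: [-0.9, -0.2, -2.0]
grip_width: 0.193
```

Call:
move_arm(series=[0,0,0,0,0,0,0,1,0,0,0,0,1,0,0,0,0,0.5,0,0,0,0,0,0,0])

```text
t: 17.05
ee_pos: [0.4803, -0.3722, 0.17]
ee_rot: [0.009, 1.0, 0.001, -0.001]
ft_force: [-0.8, 0.5, -1.9]
grip_width: 0.193
```

Call:
move_arm(series=[0,0,0.4,0,0,0,0,0,0,0,0,0,0,0,0])

```text
t: 17.3
ee_pos: [0.4812, -0.3728, 0.1674]
ee_rot: [0.009, 1.0, -0.0, 0.0]
ft_force: [0.8, -0.2, -1.1]
grip_width: 0.198
```

```bash
python3 st.py
```

```text
TCP [ 0.48121727 -0.37281521  0.167366  ] yaw -1.0052119960803196 tiltz [ 0. -0. -1.] blade sx,sy,bottom(mm): 53.3 -349.4 9.4 q [ 0.55  0.49  0.08  1.75 -0.05  0.9   2.21] 17.3 [ 0.8 -0.2 -1.1]
```

In the slot with no side load. I lower the last 3 mm or so and release.

Call:
move_arm(series=[0,0,0.2,0,0,0,0,0.1,0,0,0,0,0,0,0,0,0,0,0,0])

```text
t: 17.63
ee_pos: [0.4818, -0.373, 0.1647]
ee_rot: [0.009, 1.0, -0.0, 0.001]
ft_force: [1.6, -0.5, -0.8]
grip_width: 0.199
```

Call:
move_arm(series=[0,0,0,0,3,0,0,0,0,4,0,0,0,0,8.5,0,0,0,0,8.5,0,0,0,0,8.5])

```text
t: 18.05
ee_pos: [0.481, -0.3728, 0.1643]
ee_rot: [0.009, 1.0, 0.0, -0.0]
ft_force: [-0.2, -0.2, -0.1]
grip_width: 0.879
```

Call:
move_arm(series=[0,0,0,0,8.5,0,0,0,0,8.5,0,0,0,0,8.5])

```text
t: 18.3
ee_pos: [0.4811, -0.3728, 0.1643]
ee_rot: [0.009, 1.0, 0.0, -0.0]
ft_force: [0.0, 0.2, 0.2]
grip_width: 0.994
```

Call:
move_arm(series=[0,0,-1,0,8.5,0,0,-3,0,8.5,0,0,-4,0,8.5,0,0,-4,0,8.5,0,0,-4,0,8.5])

```text
t: 18.72
ee_pos: [0.4807, -0.3726, 0.3268]
ee_rot: [0.009, 1.0, -0.0, 0.0]
ft_force: [0.9, -1.2, 0.4]
grip_width: 0.998
```

Call:
move_arm(series=[3,0,0,0,8.5,3,0,0,0,8.5,0,0,0,0,8.5])

```text
t: 18.97
ee_pos: [0.4155, -0.3735, 0.3262]
ee_rot: [0.012, 1.0, -0.001, -0.001]
ft_force: [-1.0, -0.6, -0.7]
grip_width: 0.993
```

```bash
python3 tops.py; python3 look.py l9.png
python3 - <<'E'
from h import *
im=r.get_image('wrist'); P=wcloud(im); p=P[im['depth']>0]
def rect(n,x0,x1,y0,y1,z0,z1):
    q=p[(p[:,0]>x0)&(p[:,0]<x1)&(p[:,1]>y0)&(p[:,1]<y1)&(p[:,2]>z0)&(p[:,2]<z1)]
    k=cv2.minAreaRect((q[:,:2]*1000).astype(np.float32)); print(n,len(q),np.round(k[0],1),np.round(k[1],1),round(k[2],2),q.max(0).round(3))
rect('handle',.44,.6,-.47,-.28,.112,.2); rect('blade',.56,.62,-.47,-.28,.044,.056); rect('slotw',.55,.65,-.47,-.28,.022,.029)
rect('timer',.26,.37,-.31,-.2,.012,.03)
E
```

```text
TCP [ 0.41554722 -0.37347278  0.32620711] yaw -1.3205603157087187 tiltz [-0.002 -0.002 -1.   ] blade sx,sy,bottom(mm): -12.3 -352.4 168.2 q [ 0.58  0.24  0.12  1.72 -0.03  1.18  2.26] 18.9667 [-1.  -0.6 -0.7]
scene -100 0
scene 0 0
scene 98 0
stock [44.1 91. ] [-157.5 -113.8]
side -100 0
side 0 0
side 98 0
stock [36.4 84.1] [-166.4 -120.6]
handle 631 [ 504.4 -373.9] [18.1 68.7] 88.84 [ 0.539 -0.365  0.175]
blade 356 [ 585.9 -375.8] [89.4  8.8] 89.36 [ 0.591 -0.331  0.056]
slotw 416 [ 587.2 -373.6] [118.5  36.8] 89.21 [ 0.606 -0.315  0.029]
timer 2173 [ 318.6 -254.6] [60.8 76. ] 12.48 [ 0.355 -0.213  0.025]
```

View pics/l9.png

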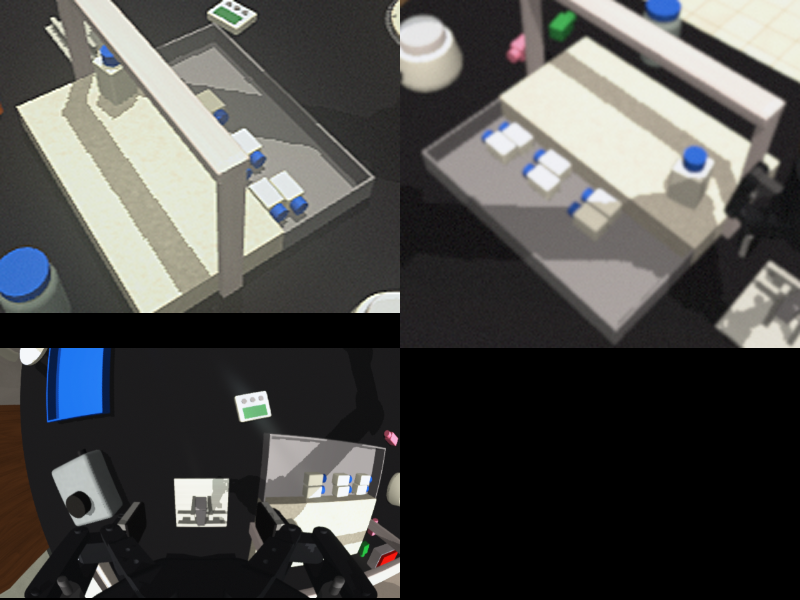

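The final view shows all six bottles in the tray. The rake is back in its stand at (200,505), its handle at the same height as before and within about 2 mm of where it was. The stock and timer haven't moved, and the hand is clear.

```bash
python3 -c "
from rig import r
print(r.job_done())"
```

```text
the job is handed in; nothing more can be done
None
```

The job is done and handed in at about 19 s of the 72 s. I took the rake from its stand and swept the three bottle pairs over the deck edge, one lane at a time, reaching in under the lamp bar. All six bottles ended up in the catch tray, and I put the rake back in its slot.

- **Deck and tray:** both fixed cameras found nothing left in the three swept lanes, and the last pictures show six bottles in the tray.
- **Stock bottle:** it reads the same as before the sweep, within about 2 mm.
- **Timer:** it was 20 mm high in place and about where the first picture had it. I did not compare its position more closely than to within a few millimetres.
- **Rake:** the blade sits in the slot with the handle at the same height as before. The handle is about 2 mm off its earlier place to the side, which is within the calibration error.
- **Forces:** the readings I saw stayed under about 6 N.
- **Disagreement:** the two fixed cameras differ by about 3 mm in x at the deck edge (up to about 7 mm on the stock bottle). I allowed for this in the sweeps. No check failed.

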